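# Close and lock the filler cap of the torch cooler

## Task

The TIG torch cooler has been topped up: take its T-handled filler cap, drop the cap's two ears through the slots of the filler neck and twist it clockwise until the ramps pull it down snug on the gasket - hand-tight by feel, neither loose nor forced. Let go of it and leave the other things on the bench where they are.

Things in the scene. Friction and masses are not known exactly. Their poses are not given: they have to be found in the camera images.
- cap_grip (a point): Middle of the filler cap's black crossbar, the place to grip: bar 70 mm long (along x), 12 mm wide, 18 mm high, on a 20 mm stem, over a brass disc 72 mm across. This point is 51 mm above the cap's foot, 23 mm above the disc's top, 31 mm above the disc's underside. z up the cap's axis; x along bar and ears; half a turn gives the same cap.
- cap: The brass filler cap, 0.22 to 0.35 kg, standing upright on its plug on the bench. Origin: centre of the plug's foot. Plug 40 mm across, 20 mm long (lowest 2.5 mm only 35 mm across), then the disc, 8 mm thick. Two round ears, 6 mm thick, stick out of the plug along +x and -x, under the bar's ends, to 26.5 mm from the axis, 7 mm above the foot.
- neck (a point): Centre of the top face of the filler neck, 164 mm above the bench: an upright aluminium collar, 72 mm across, on the cooler's grey tank (tank top 24 mm lower). Bore 43 mm, clear to 24 mm deep. The two slots for the ears, 10 mm wide, reach 28 mm from the axis along +x and -x; z up.
- slot (a point): Outer end of one slot of the neck, at its top face, 28 mm from the axis. Clockwise (from above) of each slot a ramp runs under the top face: 3.7 mm below it at the slot's edge, 10.5 mm below it 88 degrees on, then a stop. Anticlockwise is blocked. The cap sinks 0.44 mm per 0.1 rad while the ramps pull; the hand must follow. It is tight after 0.55 to 1.45 rad, and then holds itself.
- cooler: TIG torch cooler, fixed, 320 x 360 mm: grey tank 140 mm high with the neck, blue pump housing 215 mm high, its carry handle up to 252 mm. Origin on the bench below the neck's axis; x parallel to the neck's x. The housing begins 90 mm from the neck's axis on the +y side.
- gasket: Black springy ring round the mouth, 58 to 70 mm across, under the disc. Its top stands 2.8 to 6 mm above the neck, differently each time (wear); the origin lies at the neck and does not show it. 35 N per mm. Snug is about 17 N on the ring (11 to 23 N), felt as about 0.25 N m against turning (0.015 N m per N); before the ramps pull, turning takes under 0.1 N m; over 34 N is too much.
- tungstens: Clear flat box of tungsten electrodes, 150 x 42 x 12 mm, lying on the cooler's tank; leave alone.
- chipper: Chipping hammer, 260 mm; leave alone.
- wire_brush: Wire brush, 270 mm; leave alone.
- funnel: White funnel standing on its mouth, 110 mm across, 125 mm high; leave alone.
- coolant_jug: White coolant jug, 100 x 160 x 240 mm; leave alone.
- mag_square: Grey magnetic welding square, 110 x 90 x 20 mm; leave alone.
- gas_nozzle: Small ceramic gas nozzle, 24 mm across, 47 mm high; leave alone.
- pipe_flange: Steel pipe flange, 90 mm across, 30 mm high; leave alone.
There are look-alikes about, which are no part of the job. Of the things shaped like the cap, the brass one is meant.

How it is judged:
On the way, in this order (a step that is already met when the one before it is completed fails the run):
1. the cap's ears have dropped through the slots of the neck (z of cap_grip in the frame of neck below 0.0385 m and horizontal distance between cap_grip and neck below 0.004 m and angle between the x axis of cap_grip and the x axis of neck, either way round below 0.2 rad), for 0.1 s.
2. the cap is turned in, its ears under the ramps (z of cap_grip in the frame of neck below 0.0385 m and horizontal distance between cap_grip and neck below 0.004 m and angle between the x axis of cap_grip and the x axis of neck, either way round above 0.35 rad), for 0.1 s.
At the end, for the whole second after the job is handed in: The cap sits upright in the neck (axis within 4 mm, disc within 7.5 mm of the neck's top, tilt under 0.06 rad), turned clockwise by more than 0.35 rad from the slots, at rest and released, its disc pressing on the gasket with 11 to 23 N (all of step 2 and angle between cap_grip's own z axis and vertical below 0.06 rad and contact force between cap and gasket between 11 and 23 N and linear speed of cap below 0.01 m/s); the robot touches nothing.
It fails at once if the gasket is squeezed with more than 34 N (contact force between cap and gasket above 34 N).
It fails at once if the cap is forced: it bears on gasket and neck together with more than 75 N (contact force between cap and cooler above 75 N).
It fails at once if another thing on the bench is moved by more than 30 mm (distance of any of chipper, wire_brush, funnel, coolant_jug, mag_square, gas_nozzle, pipe_flange, tungstens from where it was at the start of the episode above 0.03 m).
It also fails if it takes over 64 s, if anything falls off the work surface, if the arm or the gripper's body presses on something with over 40 N, if the wrist force passes 120 N, or if a joint passes its speed limit or range.

## Robot

A 6-joint arm with a two-finger parallel gripper is mounted at the origin on the work surface. World frame = base frame: x ahead of the robot, y to its left, z up, the work surface at z = 0. Lengths are in m, angles in rad, forces in N, time in s.
With the tool pointing down it reaches from about 0.25 to 0.775 m from the base axis. Payload 4 kg.
Tool frame: the origin (TCP) lies at the very end of the fingers, on their centre line; the grasp point (between the pads) lies 19 mm behind it; z points along the fingers, y is the line along which they close (so a half turn about z gives the same grasp; the last joint's range is limited). The gripper opens to 94 mm and grips with 3 to 60 N. Pads are 16 mm wide; open, the fingers measure 119 mm over their backs; the gripper's body (75 mm by 177 mm) begins 78 mm behind the grasp point.
Start: joints at [-1.408, 0.087, 1.371, -0, 1.684, -0.103], TCP at [0.144, -0.531, 0.206] pointing down, gripper open.
Joint ranges: [-3.1, 3.1], [-0.76, 2.03], [0.27, 2.55], [-1.08, 4.22], [0.17, 2.65], [-2.57, 2.57]. Speed limits (rad/s): [2.79, 2.79, 3.14, 3.14, 3.14, 3.14].

## Interface

Orientations are given as [roll, pitch, yaw] about the fixed x, y, z axes, in that order (R = Rz(yaw) Ry(pitch) Rx(roll)).
In Python, from bench import get_state, cams, ticket gives the robot as it stands.
- The arm moves only by the tool jog_arm, never from a script. Its argument "moves" is text: rows parted by semicolons, each of 4 numbers parted by spaces: the shift along the world's x, y, z in cm, then the turn about the world's z in rad. In form: tx ty tz twist; .... A call has 1 to 10 rows; each row shifts and turns the commanded pose from where the row before left it; what a row does not reach is not made up. A row lasts 1/10 s, in which the tool goes at most 50 mm and 8.59 degrees, less where a joint would pass 70% of its speed; a pose out of reach is approached as far as the arm can. A call is refused whole if a number of a shift passes 5 or a number of a turn 0.15, either way. A call with a gripper value outside its range is refused whole. "grip" is the opening, from 0 (shut) to 1 (fully open), set as the call begins (left out, the last holds). The fingers move at their own pace and stop on an object; "newtons" is the grip in N (left out, the last holds). Time passes only in rows, so rows that do not move let the fingers close. It gives the time, the measured TCP pose, the force, the opening and the grip force at its end, in the units of the state.
- get_state(): the state, without advancing time (a new reading comes with each control period).
- cams.capture(name): name is "scene" or "top"; returns the picture (480x640x3 uint8, red, green, blue); there is no depth.
- cams.get_calibration(name): a dict with "fx", "fy", "cx", "cy" (pixels), "extrinsics" (4x4, takes a point from camera to world coordinates). Camera axes: x right, y down, z forward; pixel columns grow to the right and rows downward; lengths in m; the calibration is good to about 2 mm. A picture is of the moment at which its call begins. get_calibration takes no time and is no camera call.
- ticket.job_done(): hands the job in; it is judged then, once.
The state is a dict: "time": time; "qpos": joint angles; "qd": joint speeds; "effort": joint torques, N m; "tool_pos": TCP position; "eef_rot": TCP orientation; "contact_force": force on the tool from outside, world axes, zero at the start; "wrist_torque": the same for the moment, N m; "grip_width": opening from 0.0 (shut) to 1.0 (fully open); "gripper_force": force on a finger pad.
Only numpy, scipy, OpenCV 4.12 (cv2) and the standard library are available. Lean on these libraries where they do the work, as an engineer would, in place of code of your own. Each camera call takes 0.05 s, during which the arm holds its last target. There are 200 camera calls.

## Working session

There is one attempt and no reset: what is moved stays moved. The work goes in short steps, Python scripts to look and compute and a tool call to move; the robot and the scene stay as the last step left them, time stands still between calls to the robot, and variables do not carry over. Pictures are saved under pics/ and viewed, at most 10 in all, crops included, and the job is handed in when it is done.

Besides the shell and the picture viewer there is one more tool, called after "Call:" as name(argument=value, ...), one argument or row to a line, values as JSON. jog_arm: Moves the arm, as the interface text tells. Its arguments: {"type":"object","properties":{"moves":{"type":"string"},"grip":{"type":"number"},"newtons":{"type":"number"}},"required":["moves"]}

```bash
mkdir -p pics
python3 - <<'E'
from bench import get_state,cams
import cv2
for n in("scene","top"):
    cv2.imwrite(f"pics/{n}0.png",cams.capture(n)[:,:,::-1]); c=cams.get_calibration(n); print(n,c)
print(get_state())
E
```

```text
scene {'fx': 488.5278731027394, 'fy': 488.5278731027394, 'cx': 325.16668814764245, 'cy': 240.10270216312298, 'extrinsics': array([[ 0.52280707,  0.5670376 , -0.63650697,  1.19263952],
       [ 0.85243374, -0.35251365,  0.38612285, -0.65747976],
       [-0.00543122, -0.74444777, -0.66765861,  0.86631518],
       [ 0.        ,  0.        ,  0.        ,  1.        ]])}
top {'fx': 479.79986525103254, 'fy': 479.79986525103254, 'cx': 315.59991023550003, 'cy': 237.96553068081576, 'extrinsics': array([[ 0.00225635, -0.99673615,  0.08069667,  0.3882433 ],
       [-0.99996611, -0.00161002,  0.0080735 , -0.24399353],
       [-0.00791723, -0.08071215, -0.99670601,  1.35033487],
       [ 0.        ,  0.        ,  0.        ,  1.        ]])}
{'time': 0.1, 'qpos': array([-1.40808237e+00,  8.79138182e-02,  1.37211583e+00, -2.09802357e-05,
        1.68361440e+00, -1.03104241e-01]), 'qd': array([ 0.00146379, -0.00225985, -0.00233304,  0.00110754,  0.00032653,
        0.00115243]), 'effort': array([ 1.91250299e-03, -3.41253269e+01, -3.03302014e+01,  7.19972025e-02,
        3.04574682e-02, -9.75577336e-05]), 'tool_pos': array([ 0.14438809, -0.53018428,  0.20439691]), 'eef_rot': array([-3.13955001e+00, -1.90391414e-04,  2.65815662e-01]), 'contact_force': array([0.69349413, 0.71587179, 0.05795176]), 'wrist_torque': array([-0.02783651,  0.06529631, -0.04883058]), 'gripper_force': 0.0, 'grip_width': 0.9985202193279198}
```

View pics/scene0.png

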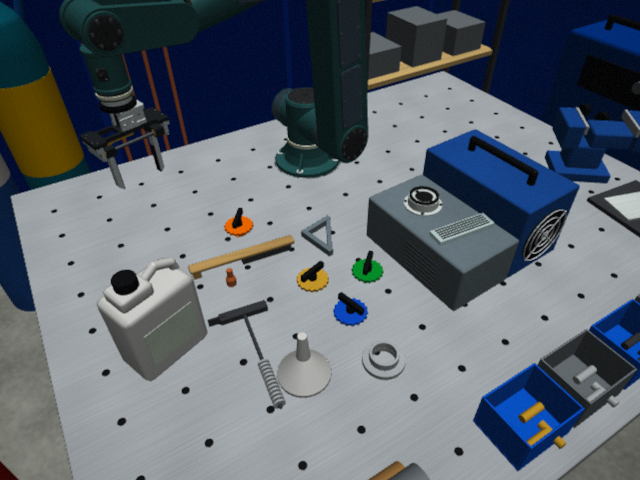

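View pics/top0.png

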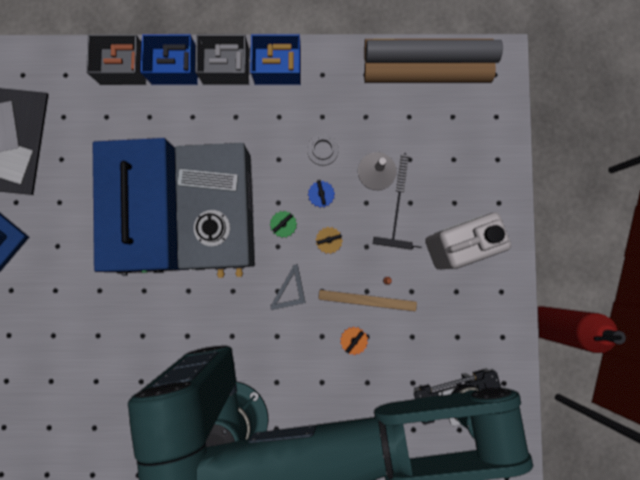

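Cap-shaped things in the top view: orange (354,341), yellow-gold (329,240), green (283,224) and blue (321,194). The gold one fits "brass". The neck is at about (211,227). I'll confirm both in one enlarged mosaic.

Run:
```python
import cv2,numpy as np
s=cv2.imread("pics/scene0.png");t=cv2.imread("pics/top0.png")
def c(i,u,v,w=25,h=18.75):
    M=np.float32([[8,0,-8*(u-w)],[0,8,-8*(v-h)]]); M[:,2]+=3.5
    o=cv2.warpAffine(i,M,(400,300),flags=cv2.INTER_CUBIC)
    for k in range(0,50,10):
        cv2.putText(o,str(int(u-w+k)),(k*8,10),0,.35,(0,0,255)); cv2.line(o,(k*8+4,12),(k*8+4,18),(0,0,255))
    for k in range(10,38,10):
        cv2.putText(o,str(int(v-18+k)),(8,int((k+.75)*8)+8),0,.35,(0,0,255)); cv2.line(o,(0,int((k+.75)*8)+4),(7,int((k+.75)*8)+4),(0,0,255))
    return o
cv2.imwrite("pics/m.png",np.vstack([np.hstack([c(t,329,240),c(t,211,228)]),np.hstack([c(s,313,275),c(s,423,200)])]))
```

```text
(no output)
```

View pics/m.png

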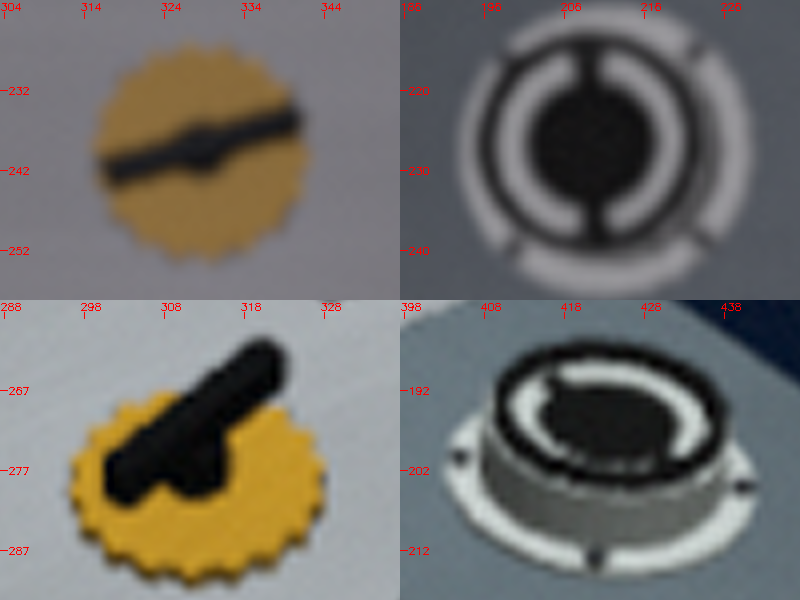

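The brass-gold cap is confirmed: top (329,240), scene (313,275). The neck's slots run roughly vertically in the top image. Next I'll turn these into positions by fitting circle extents.

```bash
cat > h.py <<'E'
import numpy as np
from bench import cams
C={n:cams.get_calibration(n) for n in("scene","top")}
def proj(n,P):
    c=C[n];E=c["extrinsics"];p=(np.atleast_2d(P)-E[:3,3])@E[:3,:3]
    return np.c_[c["fx"]*p[:,0]/p[:,2]+c["cx"],c["fy"]*p[:,1]/p[:,2]+c["cy"]]
def ray(n,u,v,z):
    c=C[n];E=c["extrinsics"];d=E[:3,:3]@[(u-c["cx"])/c["fx"],(v-c["cy"])/c["fy"],1]
    return (E[:3,3]+d*(z-E[2,3])/d[2])
a=np.linspace(0,2*np.pi,361)
def ext(n,x,y,z,r):
    q=proj(n,np.c_[x+r*np.cos(a),y+r*np.sin(a),0*a+z]);return np.r_[q.min(0),q.max(0)]
E
python3 - <<'E'
from h import *
from scipy.optimize import least_squares
O={1:(304,221.25),2:(186,209.25),3:(288,256.25),4:(398,181.25)}
px=lambda k,X,Y:(O[k][0]+(X-3.5)/8,O[k][1]+(Y-3.5)/8)
def fit(n,k,z,r,l,t,rr,b):
    m=np.r_[px(k,l,t),px(k,rr,b)]
    ok=~np.isnan(m)
    s=least_squares(lambda p:(ext(n,p[0],p[1],z,r)-m)[ok],[.4,-.1]);return s.x.round(4),s.fun.round(2)
N=np.nan
print("neck top gasket",fit("top",2,.168,.035,476-400,32,707-400,252))
print("neck scene gasket",fit("scene",4,.168,.035,495-400,342-300,728-400,487-300))
print("cap top",fit("top",1,.028,.036,94,42,310,264))
print("cap scene",fit("scene",3,.024,.036,70,N,325,585-300))
for k,n,A,B in((1,"top",(103,171),(300,119)),(3,"scene",(122,487-300),(267,357-300))):
    P=[ray(n,*px(k,*q),.055 if n=="top" else .051) for q in(A,B)];d=P[1]-P[0]
    print("bar",n,(P[0]+P[1])/2,np.hypot(*d[:2]),np.arctan2(d[1],d[0]))
A,B=[ray("top",*px(2,*q),.164) for q in((588-400,60),(592-400,225))]
print("slots",A,B,(A+B)/2,np.arctan2(*(A-B)[1::-1]))
E
```

```text
neck top gasket (array([0.512, 0.029]), array([ 0.36, -0.28, -0.36,  0.28]))
neck scene gasket (array([0.5137, 0.0306]), array([-0.31,  0.26,  0.31, -0.26]))
cap top (array([ 0.49  , -0.2698]), array([ 0.47,  0.89, -0.47, -0.88]))
cap scene (array([ 0.4945, -0.2705]), array([ 0.72, -0.72,  0.04]))
bar top [ 0.49053819 -0.26912516  0.055     ] 0.06898811185544583 -1.3103826790601736
bar scene [ 0.49108023 -0.26839591  0.051     ] 0.0670782114501162 1.928716326309691
slots [0.53804839 0.03147703 0.164     ] [0.48643077 0.02918871 0.164     ] [0.51223958 0.03033287 0.164     ] 0.0443030024321321
```

Call:
jog_arm(
  moves="2 1.5 0 0.1; 3 2.2 0 0.14; 3.5 2.6 0 0.14; 3.5 2.6 0 0.14; 3.5 2.6 0 0.14; 3.5 2.6 0 0.14; 3.5 2.6 0 0.14; 3.5 2.6 0 0.14; 3.5 2.6 0 0.14; 3 2.2 0 0.14",
  grip=0.5,
  newtons=30,
)

```text
time: 1.1
tool_pos: [0.4708, -0.2879, 0.2049]
eef_rot: [-3.141, -0.001, 1.633]
contact_force: [0.5, -1.0, 0.2]
grip_width: 0.499
gripper_force: 0.0
```

Call:
jog_arm(
  moves="1 1 -3 0.1; 1 0.9 -3 0.1; 0 0 -3 0.04; 0 0 -2.5 0; 0 0 0 0; 0 0 0 0; 0 0 0 0",
)

```text
time: 1.8
tool_pos: [0.4904, -0.2715, 0.0924]
eef_rot: [3.14, 0.002, 1.866]
contact_force: [0.2, 0.0, -0.3]
grip_width: 0.495
gripper_force: 0.0
```

Run:
```python
from h import *
import cv2
from bench import get_state
s=get_state();print(s["tool_pos"],s["eef_rot"],s["contact_force"])
i=cams.capture("scene")[:,:,::-1];t=cams.capture("top")[:,:,::-1]
c=cv2.resize(i[210:310,250:380],None,fx=6,fy=6,interpolation=2)
cv2.imwrite("pics/a.png",c)
```

```text
[ 0.49038295 -0.27146657  0.09242392] [3.13952670e+00 2.45328908e-03 1.86551284e+00] [ 0.24277356  0.03752855 -0.32590359]
```

View pics/a.png

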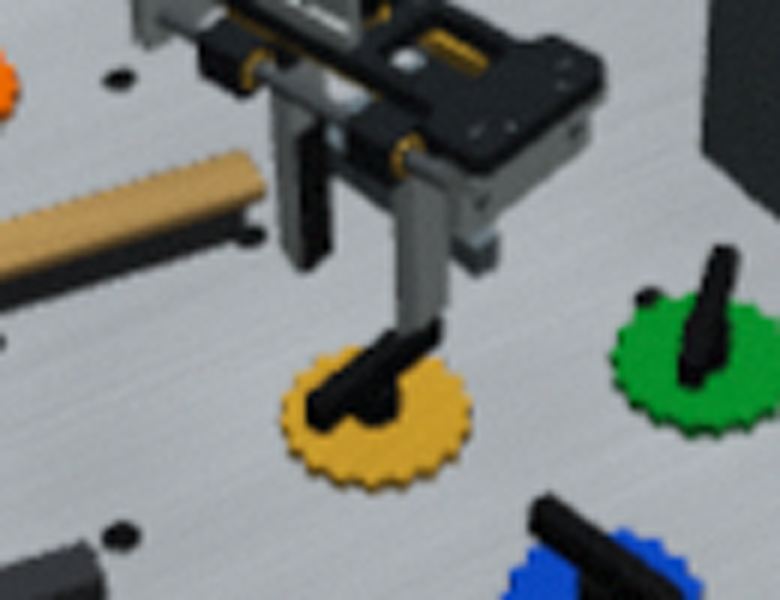

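The picture shows the fingers straddling the brass cap's bar, with the cap at about (370,410) in the crop. I'll descend and grip.

Call:
jog_arm(
  moves="0 0.2 -2 0; 0 0 -2 0; 0 0 -1 0; 0 0 -0.9 0; 0 0 0 0; 0 0 0 0",
)

```text
time: 2.5
tool_pos: [0.4899, -0.2691, 0.0323]
eef_rot: [3.141, 0.001, 1.866]
contact_force: [-0.0, 0.6, 0.9]
grip_width: 0.503
gripper_force: 0.0
```

Call:
jog_arm(
  moves="0 0 0 0; 0 0 0 0; 0 0 0 0; 0 0 0 0; 0 0 0 0; 0 0 0 0; 0 0 0 0; 0 0 0 0",
  grip=0,
  newtons=40,
)

```text
time: 3.3
tool_pos: [0.49, -0.2688, 0.0319]
eef_rot: [3.14, 0.001, 1.866]
contact_force: [2.1, 0.6, 2.1]
grip_width: 0.2
gripper_force: 40.0
```

Width is 0.2, i.e. 18.8 mm. The fingertips are probably on the 20 mm stem rather than the 12 mm bar. I'll reopen slightly, go up past the stem and regrip.

Call:
jog_arm(
  moves="0 0 0 0; 0 0 0 0; 0 0 0 0; 0 0 0.5 0; 0 0 0.5 0; 0 0 0.1 0; 0 0 0 0; 0 0 0 0",
  grip=0.4,
)

```text
time: 4.1
tool_pos: [0.4895, -0.2687, 0.0426]
eef_rot: [3.141, 0.0, 1.866]
contact_force: [-0.0, -0.0, -0.2]
grip_width: 0.396
gripper_force: 0.0
```

Call:
jog_arm(
  moves="0 0 0 0; 0 0 0 0; 0 0 0 0; 0 0 0 0; 0 0 0 0; 0 0 0 0; 0 0 0 0; 0 0 0 0",
  grip=0,
)

```text
time: 4.9
tool_pos: [0.4894, -0.2686, 0.0424]
eef_rot: [-3.142, -0.0, 1.866]
contact_force: [0.7, 0.7, -0.8]
grip_width: 0.181
gripper_force: 40.0
```

Run:
```python
from h import *
import cv2
from bench import get_state
s=get_state();print(s["tool_pos"],s["eef_rot"],s["contact_force"],s["wrist_torque"],s["grip_width"])
i=cams.capture("scene")[:,:,::-1]
cv2.imwrite("pics/b.png",cv2.resize(i[225:300,270:360],None,fx=8,fy=8,interpolation=2))
```

```text
[ 0.48942208 -0.26864138  0.04239363] [-3.14158780e+00 -1.66740245e-04  1.86581374e+00] [ 0.68105831  0.73078961 -0.77050672] [ 0.01740215 -0.30815946  0.00438292] 0.18106170596598986
```

View pics/b.png

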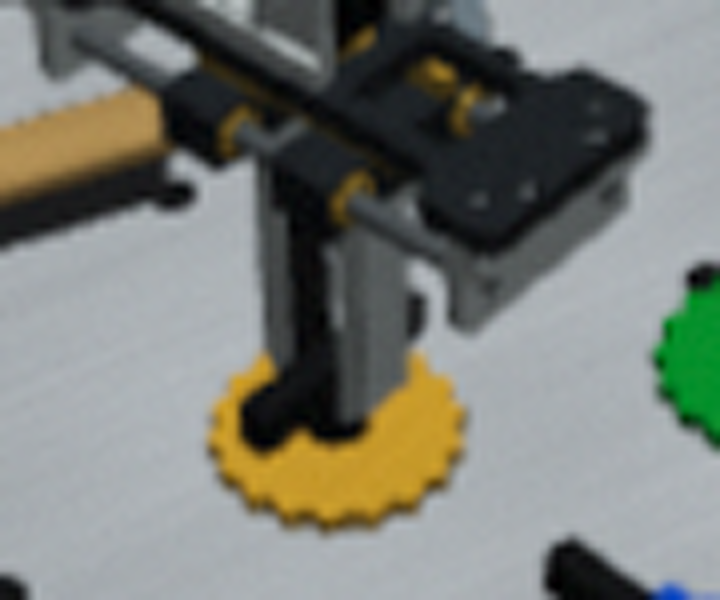

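The fingers are at the bar's middle, with the hub bulge between them, and width is 17 mm. I'll regrip a little higher to see whether the bar itself gets clamped.

Call:
jog_arm(
  moves="0 0 0 0; 0 0 0 0; 0 0 0 0; 0 0 0.6 0; 0 0 0 0; 0 0 0 0",
  grip=0.4,
)

```text
time: 5.55
tool_pos: [0.4897, -0.2689, 0.049]
eef_rot: [3.141, 0.001, 1.866]
contact_force: [0.1, 0.2, 0.4]
grip_width: 0.403
gripper_force: 0.0
```

Call:
jog_arm(
  moves="0 0 0 0; 0 0 0 0; 0 0 0 0; 0 0 0 0; 0 0 0 0; 0 0 0 0; 0 0 0 0; 0 0 0 0",
  grip=0,
)

```text
time: 6.35
tool_pos: [0.4895, -0.2686, 0.0484]
eef_rot: [3.142, -0.0, 1.866]
contact_force: [0.2, 0.1, -0.7]
grip_width: 0.126
gripper_force: 40.0
```

Run:
```python
from h import *
import cv2
from bench import get_state
s=get_state();print(s["tool_pos"],s["eef_rot"],s["contact_force"],s["wrist_torque"],s["grip_width"])
i=cams.capture("top")[:,:,::-1]
cv2.imwrite("pics/c.png",cv2.resize(i[210:270,290:370],None,fx=10,fy=10,interpolation=2))
```

```text
[ 0.48945421 -0.26862664  0.04839209] [ 3.14152222e+00 -1.71617389e-04  1.86581727e+00] [ 0.22966131  0.122778   -0.70186872] [-0.09261076 -0.1823008  -0.008723  ] 0.1256332583953464
```

View pics/c.png

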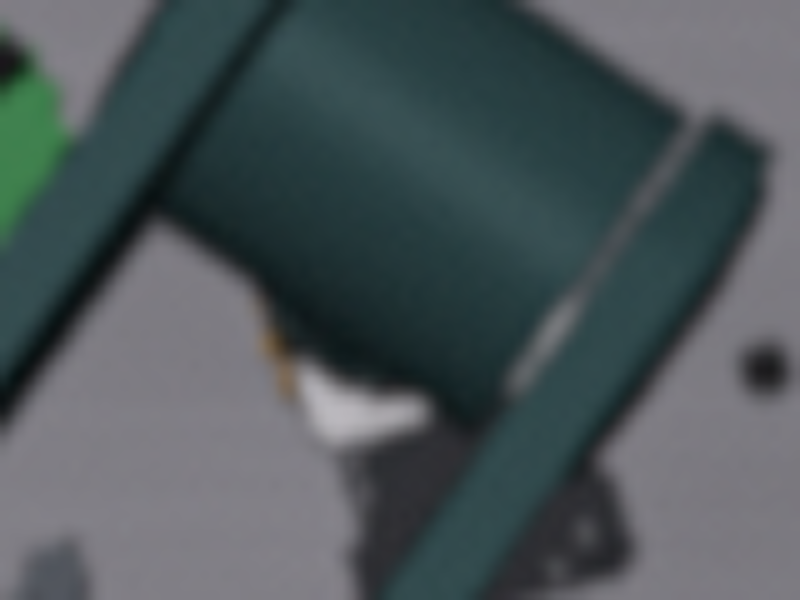

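At 11.8 mm the bar itself is now clamped squarely. I'll lift it and carry it to hover over the neck.

Call:
jog_arm(
  moves="0 0 2 0; 0 0 4 0; 0 0 4.5 0; 0 0 4.5 0; 0 0 3 0; 0 0 1.5 0; 0 0 0 0",
  newtons=58,
)

```text
time: 7.1
tool_pos: [0.4901, -0.2692, 0.2455]
eef_rot: [3.139, 0.003, 1.866]
contact_force: [0.5, 0.2, -2.5]
grip_width: 0.123
gripper_force: 58.0
```

Call:
jog_arm(
  moves="0 2 0 0.1; 0.3 3.2 0 0.14; 0.3 3.5 0 0.14; 0.3 3.5 0 0.14; 0.3 3.5 0 0.14; 0.3 3.5 0 0.14; 0.3 3.5 0 0.14; 0.3 3.2 0 0.14; 0.2 2.4 0 0.12; 0 1.5 0 0.12",
)

```text
time: 8.1
tool_pos: [0.5111, 0.0313, 0.2397]
eef_rot: [3.14, -0.006, -3.09]
contact_force: [-0.6, 0.0, -2.6]
grip_width: 0.123
gripper_force: 58.0
```

Call:
jog_arm(
  moves="0 0 0 0; 0 0 0 0; 0 0 0 0; 0 0 0 0",
)

```text
time: 8.5
tool_pos: [0.5123, 0.0283, 0.2429]
eef_rot: [-3.141, -0.001, -3.1]
contact_force: [0.2, 0.0, -2.3]
grip_width: 0.119
gripper_force: 58.0
```

Run:
```python
from h import *
import cv2
from bench import get_state
s=get_state();print(s["tool_pos"],s["eef_rot"],s["contact_force"],s["wrist_torque"],s["grip_width"],s["qpos"])
i=cams.capture("scene")[:,:,::-1];cv2.imwrite("pics/d0.png",i)
print(proj("scene",s["tool_pos"]))
cv2.imwrite("pics/d.png",cv2.resize(i[145:220,370:470],None,fx=8,fy=8,interpolation=2))
```

```text
[0.51232597 0.02828626 0.24293462] [-3.14143963e+00 -9.65129239e-04 -3.09994227e+00] [ 0.24514918  0.01496059 -2.31384176] [ 0.06544851 -0.13103755 -0.06759601] 0.11871653616845954 [-5.52091414e-02  1.19320901e-03  1.38653534e+00 -2.49860390e-04
  1.75480991e+00 -1.66770153e+00]
[[427.02912457 168.43377999]]
```

View pics/d.png

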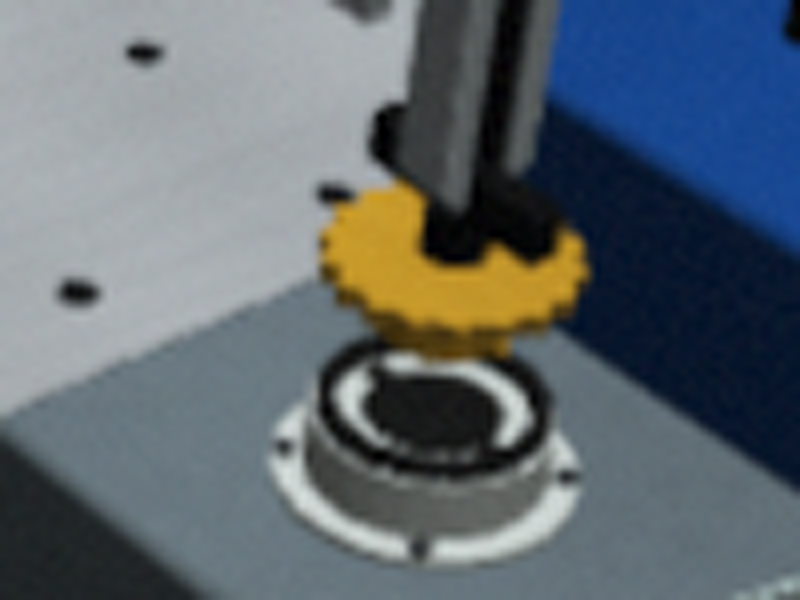

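Run:
```python
from h import *
from scipy.optimize import least_squares
f=lambda X,Y:np.r_[370+(X+.5)/8-.5,145+(Y+.5)/8-.5]
m=np.r_[f(318,178),f(592,338)]; g=np.r_[f(318,333),f(552,478)]
T=np.array([.5123,.0283])
def model(p):  # bottom edge from underside, top edge from top face
    a=ext("scene",p[0],p[1],.2225,.036);b=ext("scene",p[0],p[1],.2145,.036);c=ext("scene",p[0],p[1],.2185,.036)
    return np.r_[c[0],a[1],c[2],b[3]]
s=least_squares(lambda p:model(p)-m,T);print("cap",s.x,s.fun)
for z in(.167,.170):
    s=least_squares(lambda p:ext("scene",*p,z,.035)-g,T);print("neck",z,s.x,s.fun)
```

```text
cap [0.51109881 0.03162837] [ 1.40070767 -0.26309646 -1.3893523   0.35001537]
neck 0.167 [0.51309559 0.03107963] [-0.22788202  0.27186563  0.2262979  -0.2650014 ]
neck 0.17 [0.51599221 0.0281393 ] [-0.29192084  0.23011067  0.28984605 -0.23142273]
```

Call:
jog_arm(
  moves="0.05 0.1 -1 0; 0 0 -1 0; 0 0 -0.6 0; 0 0 -0.2 0; 0 0 0 0; 0 0 0 0",
)

```text
time: 9.15
tool_pos: [0.5131, 0.0303, 0.2157]
eef_rot: [3.142, 0.0, -3.097]
contact_force: [-0.0, 0.1, -1.8]
grip_width: 0.123
gripper_force: 58.0
```

Call:
jog_arm(
  moves="0 0 -0.1 0; 0 0 -0.1 0; 0 0 -0.1 0; 0 0 -0.1 0; 0 0 -0.1 0; 0 0 0 0; 0 0 0 0",
)

```text
time: 9.85
tool_pos: [0.5129, 0.0303, 0.2104]
eef_rot: [3.141, -0.0, -3.097]
contact_force: [-1.0, -0.3, -2.8]
grip_width: 0.124
gripper_force: 58.0
```

Call:
jog_arm(
  moves="0 0 -0.1 0; 0 0 -0.1 0; 0 0 -0.1 0; 0 0 -0.1 0; 0 0 0 0; 0 0 0 0",
)

```text
time: 10.45
tool_pos: [0.513, 0.0303, 0.2064]
eef_rot: [3.142, -0.0, -3.097]
contact_force: [-0.3, -0.2, -3.1]
grip_width: 0.121
gripper_force: 58.0
```

Call:
jog_arm(
  moves="0 0 -0.1 0; 0 0 -0.1 0; 0 0 -0.1 0; 0 0 -0.1 0; 0 0 -0.1 0; 0 0 -0.1 0; 0 0 0 0; 0 0 0 0",
)

```text
time: 11.25
tool_pos: [0.513, 0.0303, 0.2005]
eef_rot: [3.142, -0.0, -3.097]
contact_force: [0.8, 0.2, -2.1]
grip_width: 0.119
gripper_force: 58.0
```

Call:
jog_arm(
  moves="0 0 -0.05 0; 0 0 -0.05 0; 0 0 0 0; 0 0 0 0",
)

```text
time: 11.65
tool_pos: [0.5129, 0.0303, 0.1995]
eef_rot: [3.141, -0.0, -3.097]
contact_force: [0.6, -0.0, -3.2]
grip_width: 0.12
gripper_force: 58.0
```

Call:
jog_arm(
  moves="0 0 -0.05 0; 0 0 0 0; 0 0 0 0",
)

```text
time: 11.95
tool_pos: [0.513, 0.0303, 0.199]
eef_rot: [3.142, -0.0, -3.097]
contact_force: [-0.4, -0.4, -2.3]
grip_width: 0.12
gripper_force: 58.0
```

Call:
jog_arm(
  moves="0 0 -0.04 0; 0 0 0 0; 0 0 -0.04 0; 0 0 0 0; 0 0 0 0",
)

```text
time: 12.45
tool_pos: [0.513, 0.0303, 0.1982]
eef_rot: [3.141, -0.0, -3.097]
contact_force: [-0.2, 0.7, -2.6]
grip_width: 0.122
gripper_force: 58.0
```

```bash
python3 -c "
from bench import get_state
s=get_state();print(s['tool_pos'],s['contact_force'],s['wrist_torque'])"
```

```text
[0.51296686 0.0303105  0.19817364] [-0.19275126  0.72479616 -2.64127524] [ 0.03957342 -0.12293999  0.05212045]
```

Call:
jog_arm(
  moves="0 0 -0.03 0; 0 0 0 0; 0 0 -0.03 0; 0 0 0 0; 0 0 0 0",
)

```text
time: 12.95
tool_pos: [0.513, 0.0303, 0.1976]
eef_rot: [3.141, -0.0, -3.097]
contact_force: [0.4, 0.8, -3.5]
grip_width: 0.119
gripper_force: 58.0
```

Call:
jog_arm(
  moves="0 0 -0.03 0; 0 0 0 0; 0 0 0 0; 0 0 0 0",
)

```text
time: 13.35
tool_pos: [0.513, 0.0303, 0.1973]
eef_rot: [3.141, 0.0, -3.097]
contact_force: [0.5, -1.0, -1.4]
grip_width: 0.12
gripper_force: 58.0
```

Call:
jog_arm(
  moves="0 0 -0.03 0; 0 0 0 0; 0 0 0 0; 0 0 0 0",
)

```text
time: 13.75
tool_pos: [0.513, 0.0303, 0.1971]
eef_rot: [3.141, 0.0, -3.097]
contact_force: [-0.2, -0.8, -2.6]
grip_width: 0.121
gripper_force: 58.0
```

Call:
jog_arm(
  moves="0 0 -0.03 0; 0 0 0 0; 0 0 0 0; 0 0 0 0",
)

```text
time: 14.15
tool_pos: [0.5131, 0.0304, 0.197]
eef_rot: [3.141, 0.0, -3.097]
contact_force: [-0.6, 0.1, -0.4]
grip_width: 0.12
gripper_force: 58.0
```

Call:
jog_arm(
  moves="0 0 -0.03 0; 0 0 0 0; 0 0 0 0; 0 0 0 0",
)

```text
time: 14.55
tool_pos: [0.5131, 0.0304, 0.1968]
eef_rot: [3.141, 0.001, -3.097]
contact_force: [-0.8, 0.4, 2.4]
grip_width: 0.122
gripper_force: 58.0
```

Call:
jog_arm(
  moves="0 0 -0.03 0; 0 0 0 0; 0 0 0 0; 0 0 0 0",
)

```text
time: 14.95
tool_pos: [0.5131, 0.0304, 0.1967]
eef_rot: [3.141, 0.001, -3.097]
contact_force: [-1.6, 1.3, 5.6]
grip_width: 0.12
gripper_force: 58.0
```

Gasket contact was felt at TCP z ≈ 0.1969. Now I'll turn clockwise and monitor.

Call:
jog_arm(
  moves="0 0 0 -0.05; 0 0 0 -0.05; 0 0 0 -0.05; 0 0 0 -0.05; 0 0 0 -0.05; 0 0 0 -0.05; 0 0 0 0; 0 0 0 0",
)

```text
time: 15.75
tool_pos: [0.5135, 0.0301, 0.1967]
eef_rot: [3.141, 0.002, 2.887]
contact_force: [0.2, 0.7, 4.4]
grip_width: 0.123
gripper_force: 58.0
```

```bash
cat > st.py <<'E'
from bench import get_state
s=get_state();print(s['tool_pos'].round(5),s['eef_rot'].round(4),s['contact_force'].round(2),s['wrist_torque'].round(3),s['grip_width'])
E
python3 st.py
```

```text
[0.51353 0.0301  0.19671] [3.1415e+00 1.8000e-03 2.8868e+00] [0.16 0.66 4.38] [ 0.032 -0.014 -0.04 ] 0.12259215610830858
```

Call:
jog_arm(
  moves="0 0 0 -0.05; 0 0 0 -0.05; 0 0 0 -0.05; 0 0 0 0; 0 0 0 0; 0 0 0 0",
)

```text
time: 16.35
tool_pos: [0.5135, 0.0301, 0.1967]
eef_rot: [3.141, 0.002, 2.737]
contact_force: [-0.5, -0.2, 4.6]
grip_width: 0.117
gripper_force: 58.0
```

```bash
python3 st.py
```

```text
[0.51348 0.03011 0.19667] [3.1412e+00 1.7000e-03 2.7369e+00] [-0.49 -0.15  4.58] [ 0.029 -0.037 -0.034] 0.11743382450267757
```

Call:
jog_arm(
  moves="0 0 0 -0.04; 0 0 0 -0.04; 0 0 0 0; 0 0 0 0; 0 0 0 0",
)

```text
time: 16.85
tool_pos: [0.5135, 0.0301, 0.1967]
eef_rot: [3.141, 0.002, 2.657]
contact_force: [-0.9, -0.1, 5.4]
grip_width: 0.121
gripper_force: 58.0
```

```bash
python3 st.py
```

```text
[0.51348 0.03013 0.19672] [3.1410e+00 1.6000e-03 2.6569e+00] [-0.94 -0.09  5.4 ] [ 0.07  -0.03   0.051] 0.12123238954717047
```

Call:
jog_arm(
  moves="0 0 0 -0.04; 0 0 0 -0.04; 0 0 0 0; 0 0 0 0; 0 0 0 0",
)

```text
time: 17.35
tool_pos: [0.5135, 0.0301, 0.1967]
eef_rot: [3.141, 0.002, 2.577]
contact_force: [0.6, 1.6, 5.7]
grip_width: 0.122
gripper_force: 58.0
```

```bash
python3 st.py
```

```text
[0.51347 0.03012 0.19669] [3.1409e+00 1.5000e-03 2.5769e+00] [0.56 1.59 5.69] [0.115 0.013 0.032] 0.12152657638863859
```

Call:
jog_arm(
  moves="0 0 0 -0.03; 0 0 0 -0.03; 0 0 0 0; 0 0 0 0; 0 0 0 0",
)

```text
time: 17.85
tool_pos: [0.5136, 0.0303, 0.1966]
eef_rot: [3.141, 0.002, 2.517]
contact_force: [0.3, 0.4, 5.6]
grip_width: 0.125
gripper_force: 58.0
```

```bash
python3 st.py
```

```text
[0.51356 0.03025 0.19664] [3.1405e+00 1.5000e-03 2.5174e+00] [0.32 0.38 5.62] [ 0.112 -0.094  0.054] 0.12522146268495538
```

Call:
jog_arm(
  moves="0 0 0 -0.03; 0 0 0 -0.03; 0 0 0 0; 0 0 0 0; 0 0 0 0",
)

```text
time: 18.35
tool_pos: [0.5136, 0.0304, 0.1965]
eef_rot: [3.14, 0.001, 2.457]
contact_force: [1.1, 0.4, 6.1]
grip_width: 0.119
gripper_force: 58.0
```

```bash
python3 st.py
```

```text
[0.51358 0.03037 0.19653] [3.1403e+00 1.3000e-03 2.4572e+00] [1.14 0.39 6.05] [ 0.196 -0.28   0.157] 0.11939289945210982
```

Call:
jog_arm(
  moves="0 0 0 -0.02; 0 0 0 -0.02; 0 0 0 0; 0 0 0 0; 0 0 0 0",
)

```text
time: 18.85
tool_pos: [0.5136, 0.0304, 0.1964]
eef_rot: [3.14, 0.001, 2.416]
contact_force: [2.6, 1.0, 4.5]
grip_width: 0.119
gripper_force: 58.1
```

```bash
python3 st.py
```

```text
[0.51355 0.03037 0.19642] [3.1404e+00 1.1000e-03 2.4161e+00] [2.6  1.03 4.51] [ 0.21  -0.408  0.271] 0.11943427871364155
```

Run:
```python
from bench import get_state,cams
for i in range(8):
    s=get_state();print(s['time'],s['tool_pos'][2].round(5),s['contact_force'].round(1),s['wrist_torque'].round(3)); cams.capture("top")
```

```text
18.85 0.19642 [2.6 1.  4.5] [ 0.21  -0.408  0.271]
18.9 0.19643 [2.1 0.4 4.6] [ 0.209 -0.391  0.183]
18.95 0.1964 [2.2 1.6 5.1] [ 0.144 -0.413  0.227]
19.0 0.19642 [2.  1.3 4.4] [ 0.161 -0.432  0.253]
19.05 0.19643 [1.8 1.7 4.8] [ 0.187 -0.412  0.247]
19.1 0.19642 [2.  1.5 4.9] [ 0.173 -0.419  0.205]
19.15 0.19643 [2.1 1.1 4.3] [ 0.147 -0.367  0.204]
19.2 0.19642 [2.  0.9 5.6] [ 0.166 -0.4    0.291]
```

Call:
jog_arm(
  moves="0 0 0 -0.01; 0 0 0 0; 0 0 0 0; 0 0 0 0",
)

```text
time: 19.65
tool_pos: [0.5136, 0.0304, 0.1964]
eef_rot: [3.14, 0.001, 2.406]
contact_force: [2.0, 1.2, 6.1]
grip_width: 0.119
gripper_force: 58.1
```

Run:
```python
from bench import get_state,cams
import numpy as np
L=[]
for i in range(8):
    s=get_state();L.append([*s['tool_pos'],s['eef_rot'][2],*s['contact_force'],*s['wrist_torque']]); cams.capture("top")
print(np.mean(L,0).round(4))
```

```text
[ 0.5135  0.0304  0.1964  2.4062  1.5458  0.9882  5.095   0.1875 -0.417
  0.2958]
```

Torque is about 0.25–0.3 N m and compression about 0.5 mm, so it's snug. I'll release and retreat.

Call:
jog_arm(
  moves="0 0 0 0; 0 0 0 0; 0 0 0 0; 0 0 0 0; 0 0 1 0; 0 0 2 0; 0 0 4 0; 0 0 4 0; 0 0 2 0; 0 0 0 0",
  grip=0.45,
)

```text
time: 21.05
tool_pos: [0.5142, 0.0302, 0.331]
eef_rot: [3.136, 0.007, 2.406]
contact_force: [0.1, -0.3, 0.0]
grip_width: 0.45
gripper_force: 0.0
```

```bash
python3 st.py
python3 - <<'E'
from h import *
import cv2
i=cams.capture("scene")[:,:,::-1]
cv2.imwrite("pics/e.png",cv2.resize(i[145:220,370:470],None,fx=8,fy=8,interpolation=2))
E
```

```text
[0.51424 0.03019 0.33104] [3.136  0.0068 2.4057] [ 0.1  -0.34  0.  ] [-0.015 -0.157 -0.011] 0.45043245373325363
```

View pics/e.png

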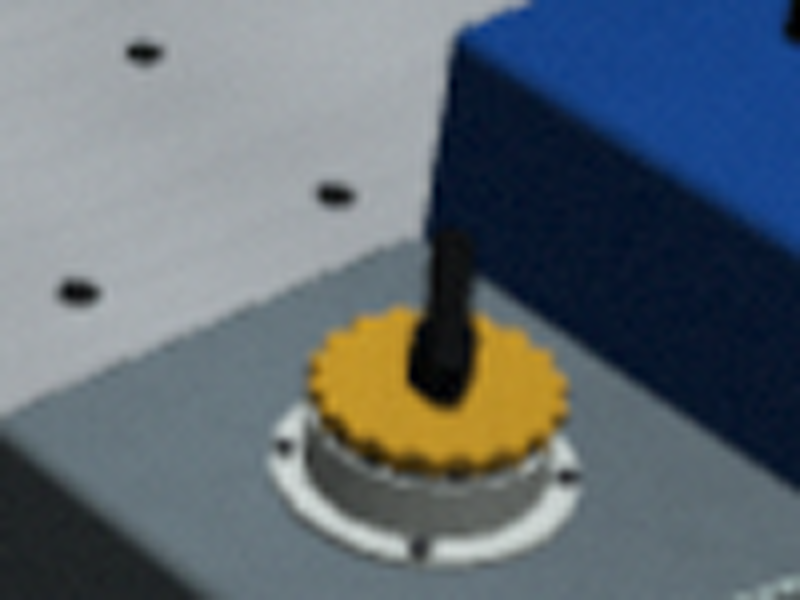

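The cap sits level on the neck with its bar turned in, at about (440,385) in the crop. The gripper is clear, so I'm handing in.

```bash
python3 -c "
from bench import ticket
print(ticket.job_done())"
```

```text
the job is handed in; nothing more can be done
None
```

The brass cap is in the filler neck, turned about 0.78 rad clockwise until snug by feel (0.25–0.3 N m, roughly 17–20 N on the gasket), then released and handed in at about 21 s; the hand-in call gave no verdict.

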